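Lay out four exhibits on their outlined photo pads

ROBOT

A 7-joint arm with a two-finger parallel gripper is mounted at the origin on the work surface. World frame = base frame: x ahead of the robot, y to its left, z up, the work surface at z = 0. Lengths are in mm, angles in rad, forces in N, time in s.
With the tool pointing down it reaches from about 400 to 850 mm from the base axis. Payload 4.4 kg.
Tool frame: the origin (TCP) lies at the very end of the fingers, on their centre line; the grasp point (between the pads) lies 19 mm behind it; z points along the fingers, y is the direction in which the jaws open and shut (so a half turn about z gives the same grasp; the last joint's range is limited). The gripper opens to 94 mm and grips with 3 to 60 N. Pads are 16 mm wide; open, the fingers measure 119 mm over their backs; the gripper's body (75 mm by 177 mm) begins 78 mm behind the grasp point.
Start: joints at [1.041, 0.628, 0.038, 1.517, -0.027, 0.996, -0.02], TCP at [290.807, -581.334, 205.478] pointing down, gripper open.
Joint ranges: [-3.06, 3.06], [-0.37, 2.12], [-1.25, 1.32], [0.18, 2.47], [-1.1, 4.24], [0.23, 1.98], [-2.94, 2.94]. Speed limits (rad/s): [2.57, 2.57, 3.14, 3.14, 3.14, 3.14, 3.14].

INTERFACE

Orientations are given as a 3x3 rotation matrix whose columns are the frame's x, y, z axes.
In Python, from rig import bot, optics, order gives the robot as it stands. The module is installed in compiled form; this text tells all that it offers.
- The arm moves only by the tool send_rows, never from a script. Its argument "targets" is a list of rows, each a list of 7 numbers: the shift along the world's x, y, z in m, then the turn, a rotation vector about the world's x, y, z in rad, then the gripper command: -1 is fully open, 1 is shut, values between are in proportion. In form: [[x, y, z, rx, ry, rz, hand], ...]. A call has 1 to 5 rows; each row shifts and turns the commanded pose from where the row before left it; what a row does not reach is not made up. A row lasts 1/8 s, in which the tool goes at most 62.5 mm and 10.7 degrees, less where a joint would pass 70% of its speed; a pose out of reach is approached as far as the arm can. A call with a gripper value outside its range is refused whole. The fingers move at their own pace and stop on an object; "grip_force" is the grip in N (left out, the last holds). Time passes only in rows, so rows that do not move let the fingers close. It gives the time, the measured TCP pose, the force and the opening at its end, in the units of the state.
- bot.sense(): the state, without advancing time (a new reading comes with each control period).
- optics.grab_frame(name): name is "scene" or "top"; returns (picture, depth): 384x512x3 uint8, red, green, blue; 384x512 float32, mm along the optical axis (not along the pixel's ray), 0 where there is no reading.
- optics.get_calibration(name): a dict with "vertical_fov" (degrees; the focal length in pixels is half the picture's height over the tangent of half this angle, whatever the lens; pixels are square), "cx", "cy" (the principal point, pixels), "R" (3x3) and "t" (3): a world point X has camera coordinates R X + t. Camera axes: x right, y down, z forward; pixel columns grow to the right and rows downward; lengths in mm; the calibration is good to about 2 mm. A picture is of the moment at which its call begins. get_calibration takes no time and is no camera call.
- order.job_done(): hands the job in, once; it reports no verdict.
The state is a dict: "time": time; "joint_pos": joint angles; "dq": joint speeds; "joint_torque": joint torques, N m; "position": TCP position; "tool_rot": TCP orientation; "force": force on the tool from outside, world axes, zero at the start; "ft_torque": the same for the moment, N m; "opening": finger opening in mm.
Only numpy, scipy, OpenCV 4.12 (cv2) and the standard library are available. Lean on these libraries where they do the work, as an engineer would, in place of code of your own. Each camera call takes 0.05 s, during which the arm holds its last target.

TASK

Set each of the four exhibits on the examination table - the measuring spoon, the pocket scale, the large round tin and the small round tin - upright and centred on the pale blue pad printed with its own outline, ready to be photographed. The spoon must lie along its drawing with its bowl on the drawn bowl, and the scale must line up with its rectangle, either way round. Leave all four resting on their pads.

Things in the scene. Friction and masses are not known exactly. Their poses are not given: they have to be found in the camera images.
- spoon_mid (a point): Loose measuring spoon, 140 mm long, lying flat: a black straight handle (14 mm wide, 12 mm high, from x = -70 to +18 mm), a thin steel neck and a round steel bowl (36 mm across, 12 mm high, centred at x = +52 mm). About 50 g. This point is mid-length, mid-height (6 mm above its underside), on the handle and near the balance point. x points along the spoon to the bowl, z up.
- scale_mid (a point): Loose pocket scale: a black box 100 x 54 x 20 mm (x, y, z) with a square steel weighing plate and a small grey-green display on top. About 130 g. This point is its centre, 10 mm above its underside. x is along the 100 mm length, z up.
- large_tin_mid (a point): Loose closed round aluminium tin, 60 mm in diameter, 28 mm high, standing upright (wide and low). About 110 g. This point is its centre, 14 mm above its underside; z up along its axis.
- small_tin_mid (a point): Loose closed round aluminium tin, 38 mm in diameter, 34 mm high, standing upright (narrow). About 60 g. This point is its centre, 17 mm above its underside; z up along its axis.
- spoon_pad: Thin pale blue pad, 156 x 56 mm (x, y), 3 mm thick, printed with a dark outline of the spoon centred on it, the drawn bowl towards +x. When laid right, the spoon's mid-length point is above the pad's centre and both x axes agree. The body is fixed; its origin is the centre of the pad's underside on the table top, z up.
- spoon_pad_bowl (a point): Centre of the round bowl of the drawn spoon, on the top face of the spoon's pad, 52 mm along the pad's +x from its centre.
- scale_pad: Thin pale blue pad, 116 x 76 mm (x, y), 3 mm thick, printed with a dark rectangular outline of the scale (100 x 54 mm), centred, long side along x. The body is fixed; its origin is the centre of the pad's underside on the table top, z up.
- large_round_pad: Thin pale blue square pad, 88 x 88 mm, 3 mm thick, printed with the larger dark circle (about 60 mm) at its centre. The body is fixed; its origin is the centre of the pad's underside on the table top, z up.
- small_round_pad: Thin pale blue square pad, 88 x 88 mm, 3 mm thick, printed with the smaller dark circle (about 38 mm) at its centre. The body is fixed; its origin is the centre of the pad's underside on the table top, z up.
Things that resemble listed ones, but are neither listed nor needed, are in the scene too. Leave any green look-alike of the spoon_pad alone. Leave any yellow look-alike of the part that bears scale_mid alone.

How it is judged (in metres and radians):
At the end, for the whole second after the job is handed in: Each exhibit rests flat and upright (tilt under 0.12 rad) on its own pad, its centre within 12 mm of the pad's centre, at rest; spoon and scale turned to within 0.2 rad of their outlines, the spoon's bowl at the drawn bowl's end (horizontal distance between spoon_mid and spoon_pad below 0.012 m and z of spoon_mid in the frame of spoon_pad below 0.014 m and angle between each of spoon_mid, scale_mid, large_tin_mid, small_tin_mid's own z axis and vertical below 0.12 rad and linear speed of each of spoon, scale, large_tin, small_tin below 0.02 m/s and angle between the x axis of spoon_mid and the x axis of spoon_pad, either way round below 0.2 rad and horizontal distance between scale_mid and scale_pad below 0.012 m and z of scale_mid in the frame of scale_pad below 0.018 m and angle between the x axis of scale_mid and the x axis of scale_pad, either way round below 0.2 rad and horizontal distance between large_tin_mid and large_round_pad below 0.012 m and z of large_tin_mid in the frame of large_round_pad below 0.022 m and horizontal distance between small_tin_mid and small_round_pad below 0.012 m and z of small_tin_mid in the frame of small_round_pad below 0.025 m and x of spoon_pad_bowl in the frame of spoon_mid above 0.02 m); the robot touches nothing.
It also fails if it takes over 99 s, if anything falls off the work surface, if the arm or the gripper's body presses on something with over 40 N, if the wrist force passes 120 N, or if a joint passes its speed limit or range.

## Working session

There is one attempt and no reset: what is moved stays moved. The work goes in short steps, Python scripts to look and compute and a tool call to move; the robot and the scene stay as the last step left them, time stands still between calls to the robot, and variables do not carry over. Pictures are saved under pics/ and viewed, and the job is handed in when it is done.

Besides the shell and the picture viewer there is one more tool, called after "Request:" by a JSON object that holds its "api" and its "payload", one argument or row to a line. send_rows: Moves the arm, as the interface text tells. Its arguments: {"type":"object","properties":{"targets":{"type":"array"},"grip_force":{"type":"number"}},"required":["targets"]}

```bash
mkdir -p pics; ls
python3 - <<'E'
from rig import bot,optics,order
import cv2,numpy as np
s=bot.sense()
print(s['time'],s['position'],s['opening'],s['force']);print(np.round(s['tool_rot'],3))
for n in('scene','top'):
    p,d=optics.grab_frame(n);cv2.imwrite(f'pics/{n}0.png',cv2.cvtColor(p,cv2.COLOR_RGB2BGR));np.savez(f'{n}0.npz',p=p,d=d)
    print(n,optics.get_calibration(n))
E
```

```text
pics
0.0 [ 290.49664241 -580.70788017  204.56451998] 93.94844080168669 [-0.15656963  0.66006974 -0.24684291]
[[ 0.894  0.447 -0.001]
 [ 0.447 -0.894  0.002]
 [-0.    -0.002 -1.   ]]
scene {'vertical_fov': 53.586558877475916, 'cx': 256.62412305355195, 'cy': 193.36192037371237, 'R': array([[ 0.43002125,  0.90281736,  0.00159431],
       [ 0.50107272, -0.23719641, -0.83226438],
       [-0.75100456,  0.35869023, -0.55437664]]), 't': array([-195.22560033, -224.375997  , 1388.68604541])}
top {'vertical_fov': 49.91751226480956, 'cx': 254.6399176997809, 'cy': 186.30330146492096, 'R': array([[ 2.74663805e-02, -9.99607225e-01,  5.56724382e-03],
       [-9.78513340e-01, -2.80244485e-02, -2.04270098e-01],
       [ 2.04345884e-01,  1.62937879e-04, -9.78898735e-01]]), 't': array([-41.26149501, 480.0909373 , 918.34375385])}
```

View pics/top0.png

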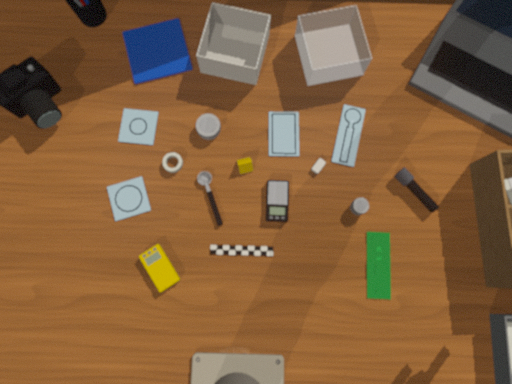

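View pics/scene0.png

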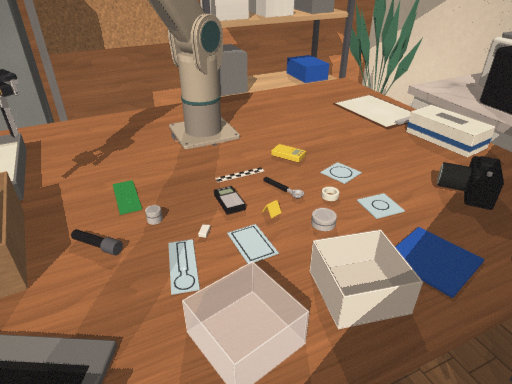

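```bash
cat > h.py <<'E'
import numpy as np,cv2
from rig import bot,optics,order
def ray(n,u,v,z):
    c=optics.get_calibration(n);f=192/np.tan(np.radians(c['vertical_fov'])/2)
    R=np.array(c['R']);t=np.array(c['t']);C=-R.T@t
    d=R.T@np.array([(u-c['cx'])/f,(v-c['cy'])/f,1.]);return C+d*(z-C[2])/d[2]
def pts(n,d):
    c=optics.get_calibration(n);f=192/np.tan(np.radians(c['vertical_fov'])/2)
    R=np.array(c['R']);t=np.array(c['t']);v,u=np.mgrid[:384,:512]
    P=np.stack([(u-c['cx'])/f*d,(v-c['cy'])/f*d,d],-1)-t
    return P@R
def proj(n,X):
    c=optics.get_calibration(n);f=192/np.tan(np.radians(c['vertical_fov'])/2)
    p=np.array(c['R'])@X+c['t'];return f*p[:2]/p[2]+[c['cx'],c['cy']]
def rect(n,P,z0,x0=330,x1=800,y0=-320,y1=340,s=1.2):
    "warp the picture to the plane z: col=(y1-y)*s,row=(x1-x)*s"
    w=[(x1,y1),(x1,y0),(x0,y0),(x0,y1)]
    src=np.float32([proj(n,np.array([a,b,z0])) for a,b in w]);dst=np.float32([((y1-b)*s,(x1-a)*s) for a,b in w])
    return cv2.warpPerspective(P,cv2.getPerspectiveTransform(src,dst),(int((y1-y0)*s),int((x1-x0)*s)),flags=cv2.INTER_CUBIC)
E
python3 - <<'E'
from h import *
D={n:np.load(f'{n}0.npz') for n in('scene','top')}
for n in D:
    P=pts(n,D[n]['d'])
    q={'top':[(138,127),(129,198),(284,134),(349,135),(208,126),(360,206),(278,186),(206,179),(300,250)],'scene':[(381,206),(341,173),(252,243),(184,266),(323,217),(153,213),(229,192),(297,193),(150,250)]}[n]
    for u,v in q: print(n,u,v,np.round(P[v,u],0),np.round(ray(n,u,v,3)[:2]))
# pads: hsv
p=D['top']['p'];hsv=cv2.cvtColor(p,cv2.COLOR_RGB2HSV)
for u,v in [(125,140),(117,205),(275,120),(356,112),(208,126),(360,206)]: print(hsv[v,u],p[v,u])
big=cv2.resize(p[90:300,95:400],None,fx=2.6,fy=2.6,interpolation=cv2.INTER_CUBIC)
cv2.imwrite('pics/top0crop.png',big[:,:,::-1])
E
```

```text
scene 381 206 [648. 269.   4.] [647. 270.]
scene 341 173 [461. 277.   3.] [462. 276.]
scene 252 243 [634. -97.   2.] [635. -98.]
scene 184 266 [ 642. -261.    5.] [ 640. -260.]
scene 323 217 [648.  85.  28.] [622. 105.]
scene 153 213 [ 467. -283.   36.] [ 421. -278.]
scene 229 192 [438. -75.  20.] [414. -66.]
scene 297 193 [500. 101.   4.] [499. 102.]
scene 150 250 [ 553. -315.   -1.] [ 558. -315.]
top 138 127 [637. 273.   1.] [636. 272.]
top 129 198 [453. 279.   0.] [453. 278.]
top 284 134 [627. -98.   5.] [628. -98.]
top 349 135 [ 629. -262.    5.] [ 630. -263.]
top 208 126 [634.  91.  31.] [644.  95.]
top 360 206 [ 444. -278.   34.] [ 449. -286.]
top 278 186 [489. -84.  21.] [493. -85.]
top 206 179 [505.  93.   4.] [506.  93.]
top 300 250 [ 339. -140.    2.] [ 339. -140.]
[ 93  27 187] [167 185 187]
[ 98  33 153] [133 148 153]
[ 95  27 190] [170 187 190]
[ 96  28 191] [170 187 191]
[  6   8 161] [161 157 156]
[ 15  10 152] [152 149 146]
```

View pics/top0crop.png

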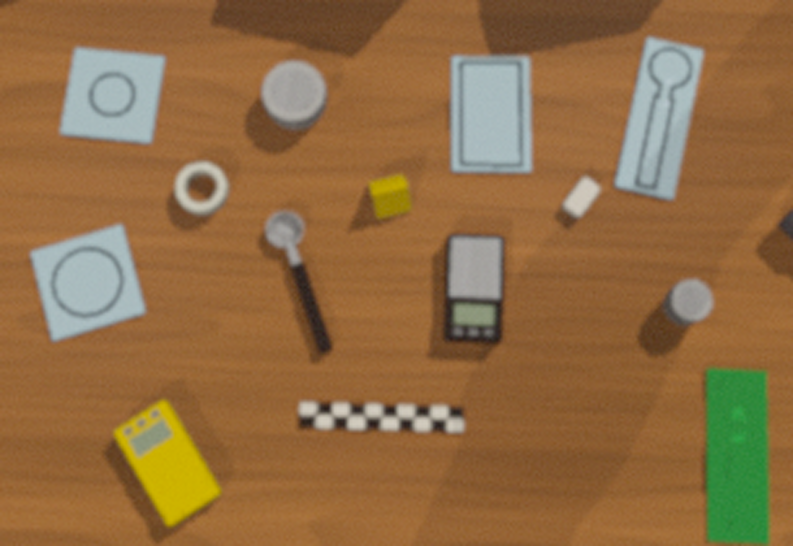

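The enlarged top crop makes the choices clear. In full-picture pixels:
- **Spoon:** the black-handled one at (212,200), bowl up at (205,178).
- **Scale:** the black one at (278,200). The yellow one at (158,268) is the look-alike.
- **Tins:** the large one is at (208,126) and the small one at (360,206). The white ring at (172,162) is tape.
- **Pads:** the spoon pad is the pale blue one at (349,135), and the green one at (378,266) is the look-alike. The scale pad is at (284,134), the small circle at (138,127) and the large circle at (129,198).

Next I'll measure all of these in both views.

```bash
cat > meas.py <<'E'
from h import *
def largest(m,seed,rad):
    m=m.astype(np.uint8);n,l,st,ce=cv2.connectedComponentsWithStats(m)
    best=None
    for i in range(1,n):
        d=np.hypot(*(ce[i]-seed))
        if d<rad and (best is None or st[i,4]>st[best,4]): best=i
    return None if best is None else l==best
def cont_world(n,mask,z):
    mask=cv2.resize(mask.astype(np.uint8)*255,None,fx=4,fy=4,interpolation=cv2.INTER_LINEAR)>127
    c=max(cv2.findContours(mask.astype(np.uint8),cv2.RETR_EXTERNAL,cv2.CHAIN_APPROX_NONE)[0],key=cv2.contourArea)[:,0,:]
    c=(c+0.5)/4-0.5
    return np.float32([ray(n,u,v,z)[:2] for u,v in c])
def mrect(W):
    (cx,cy),(w,h),a=cv2.minAreaRect(W); a=a if w>h else a+90; a=(a+90)%180-90
    return np.round([cx,cy,max(w,h),min(w,h),a],1)
def pads(n,p,seeds):
    hsv=cv2.cvtColor(p,cv2.COLOR_RGB2HSV);m=((hsv[...,0]>80)&(hsv[...,0]<110)&(hsv[...,1]>18)&(hsv[...,1]<90)&(hsv[...,2]>90))|0
    m=cv2.morphologyEx(m.astype(np.uint8),cv2.MORPH_CLOSE,np.ones((3,3)))
    for k,s in seeds.items():
        q=largest(m,s,12)
        if q is None: print(n,k,'none');continue
        print(n,k,mrect(cont_world(n,q,3)))
E
python3 - <<'E'
from meas import *
D={n:np.load(f'{n}0.npz') for n in('scene','top')}
pads('top',D['top']['p'],dict(small=(138,127),large=(129,198),scale=(284,134),spoon=(349,135)))
pads('scene',D['scene']['p'],dict(small=(381,206),large=(341,173),scale=(252,243),spoon=(184,266)))
# objects by height from depth, relative to background
for n in D:
    X=pts(n,D[n]['d']);
    for k,(x,y,lo,hi,r) in dict(large_tin=(634,91,20,40,50),small_tin=(444,-278,24,45,40),scale=(460,-84,14,30,75)).items():
        m=(X[...,2]>lo)&(X[...,2]<hi)&(np.hypot(X[...,0]-x,X[...,1]-y)<r)
        print(n,k,m.sum(),np.median(X[m],0).round(1),mrect(np.float32(X[m][:,:2])))
    # spoon: black handle
    p=D[n]['p'];q=(p.max(-1)<70)&(np.abs(X[...,2]-8)<12)&(np.hypot(X[...,0]-440,X[...,1]-72)<60)
    print(n,'handle',q.sum(),mrect(np.float32([ray(n,u,v,10)[:2] for v,u in np.argwhere(q)])), X[q][:,2].mean())
E
```

```text
top small [637.5 272.2  88.7  87.6  -4.5]
top large [452.3 279.8  88.2  87.6 -70.8]
top scale [629.7 -96.9 116.3  75.    1.2]
top spoon [ 630.8 -260.4  157.    56.   -12.3]
scene small [659.8 261.   15.2   7.7  64.7]
scene large [440.8 287.9   4.8   2.3 -35.9]
scene scale [613.  -68.2   4.2   2.8  64.6]
scene spoon [ 603.5 -264.6   15.5    3.8  -15.8]
scene large_tin 338 [645.3  89.1  27.7] [641.2  92.3  59.2  59.2 -25.2]
scene small_tin 158 [ 454.1 -280.8   33.5] [ 449.4 -280.6   38.4   36.1  -14.7]
scene scale 471 [464.9 -85.9  20.2] [ 4.585e+02 -8.360e+01  1.010e+02  5.380e+01 -1.000e-01]
scene handle 126 [440.3  66.   91.9  21.5  20.6] 9.298929808959816
top large_tin 455 [636.5  93.2  28.3] [637.4  93.7  58.4  58.3 -17.1]
top small_tin 208 [ 444.4 -278.2   34.4] [ 445.5 -278.8   36.3   35.5  -62.6]
top scale 914 [454.2 -82.2  20.9] [455.1 -82.4 100.7  54.2  -0.7]
top handle 143 [433.1  68.5  83.    9.9  20.9] 12.26269138128234
```

Run:
```python
from meas import *
D={n:np.load(f'{n}0.npz') for n in('scene','top')}
p=D['scene']['p'];hsv=cv2.cvtColor(p,cv2.COLOR_RGB2HSV)
for k,(u,v) in dict(small=(381,206),large=(341,173),scale=(252,243),spoon=(184,290)).items(): print(k,hsv[v,u],hsv[v+2,u+6],hsv[v+25,u+40])
m=((hsv[...,0]>60)&(hsv[...,0]<125)&(hsv[...,2]>110)).astype(np.uint8)
m=cv2.morphologyEx(m,cv2.MORPH_CLOSE,np.ones((5,5)))
for k,s in dict(small=(381,206),large=(341,173),scale=(252,243),spoon=(184,266)).items():
    q=largest(m,s,12); print(k, None if q is None else mrect(cont_world('scene',q,3)))
# spoon bowl in both, bright low-sat patch near bowl
for n in D:
    p=D[n]['p'].astype(int);h=cv2.cvtColor(D[n]['p'],cv2.COLOR_RGB2HSV)
    u,v=proj(n,np.array([506,95,12]));m=(h[...,1]<70)&(h[...,2]>70)
    l=largest(m,(u,v),8)
    W=np.float32([ray(n,b,a,12)[:2] for a,b in np.argwhere(l)]);print(n,'bowl',l.sum(),np.round(cv2.minEnclosingCircle(W),1) if 0 else cv2.minEnclosingCircle(W),W.mean(0),mrect(W))
```

```text
small [ 80  15 208] [ 94  20 102] [110 185 165]
large [ 83  16 208] [ 81  18 204] [ 80  15 207]
scale [ 81  12 210] [ 82  13 213] [ 12 149 164]
spoon [ 83  15 207] [ 12 149 149] [ 12  51 207]Traceback (most recent call last):
  File "<stdin>", line 8, in <module>
  File "meas.py", line 13, in cont_world
    return np.float32([ray(n,u,v,z)[:2] for u,v in c])
                       ~~~^^^^^^^^^
  File "h.py", line 4, in ray
    c=optics.get_calibration(n);f=192/np.tan(np.radians(c['vertical_fov'])/2)
ValueError: time passes only in moves, steps and waits
```

```bash
python3 - <<'E'
s=open('h.py').read()
s=s.replace("from rig import bot,optics,order\n","from rig import bot,optics,order\n_C={n:optics.get_calibration(n) for n in('scene','top')}\n").replace("c=optics.get_calibration(n)","c=_C[n]")
open('h.py','w').write(s)
E
cat > a.py <<'E'
from meas import *
D={n:np.load(f'{n}0.npz') for n in('scene','top')}
p=D['scene']['p'];hsv=cv2.cvtColor(p,cv2.COLOR_RGB2HSV)
m=((hsv[...,0]>60)&(hsv[...,0]<125)&(hsv[...,2]>110)).astype(np.uint8)
m=cv2.morphologyEx(m,cv2.MORPH_CLOSE,np.ones((3,3)))
for k,s in dict(small=(381,206),large=(341,173),scale=(252,243),spoon=(184,266)).items():
    q=largest(m,s,12); print(k, None if q is None else mrect(cont_world('scene',q,3)))
for n in D:
    h=cv2.cvtColor(D[n]['p'],cv2.COLOR_RGB2HSV)
    u,v=proj(n,np.array([506,95,12]));m=(h[...,1]<70)&(h[...,2]>70)
    l=largest(m,(u,v),8)
    if l is None: continue
    W=np.float32([ray(n,b,a,12)[:2] for a,b in np.argwhere(l)]);print(n,'bowl',l.sum(),cv2.minEnclosingCircle(W),W.mean(0),mrect(W))
E
python3 a.py
```

```text
small [642.  270.7  91.1  88.7  -4.9]
large [456.8 278.6  90.4  89.7  18.9]
scale [632.8 -97.7 119.   76.7   1.1]
spoon [ 633.4 -262.1  158.6   55.9  -12.5]
scene bowl 102 ((503.82391357421875, 87.07195281982422), 27.255447387695312) [507.45508   91.695206] [506.6  87.7  48.3  37.6  47.2]
top bowl 196 ((496.2777099609375, 95.03720092773438), 26.63296890258789) [501.3708   95.14119] [496.7  97.1  50.   34.2  -1.2]
```

Request:
{"api": "send_rows", "payload": {
  "targets": [
    [0.02,0.038,-0.01,0,0,-0.058,-1],
    [0.02,0.038,-0.01,0,0,-0.058,-1],
    [0.02,0.038,-0.01,0,0,-0.058,-1],
    [0.02,0.038,-0.01,0,0,-0.058,-1],
    [0.02,0.038,-0.01,0,0,-0.058,-1]
  ],
  "grip_force": 15
}}

```text
time: 0.72
position: [391.2, -389.9, 154.9]
tool_rot: [[0.985, 0.171, -0.0], [0.171, -0.985, 0.0], [-0.0, -0.0, -1.0]]
force: [0.1, 0.3, -0.2]
opening: 93.9
```

Request:
{"api": "send_rows", "payload": {
  "targets": [
    [0.02,0.038,-0.01,0,0,-0.058,-1],
    [0.02,0.038,-0.01,0,0,-0.058,-1],
    [0.0167,0.0356,-0.01,0,0,-0.058,-1],
    [0,0,0,0,0,0,-1],
    [0,0,0,0,0,0,-1]
  ]
}}

```text
time: 1.35
position: [447.2, -280.5, 125.5]
tool_rot: [[1.0, -0.0, -0.0], [-0.0, -1.0, -0.001], [-0.0, 0.001, -1.0]]
force: [-0.9, 0.4, -0.3]
opening: 93.6
```

Request:
{"api": "send_rows", "payload": {
  "targets": [
    [0,0,-0.045,0,0,0,-1],
    [0,0,-0.045,0,0,0,-1],
    [0,0,-0.021,0,0,0,-1],
    [0,0,-0.01,0,0,0,-1],
    [0,0,0,0,0,0,-1]
  ]
}}

```text
time: 1.98
position: [447.0, -280.8, 4.5]
tool_rot: [[1.0, -0.002, -0.0], [-0.002, -1.0, -0.0], [-0.0, 0.0, -1.0]]
force: [-0.5, 0.4, -0.4]
opening: 94.1
```

```bash
cat > snap.py <<'E'
import sys
from h import *
t=sys.argv[1]; x0,x1,y0,y1=map(int,sys.argv[2:6]) if len(sys.argv)>2 else (0,512,0,384)
for n in (sys.argv[6:] or ['top','scene']):
    p,d=optics.grab_frame(n);np.savez(f'{n}_{t}.npz',p=p,d=d)
    if n=='scene': q=p[140:320,110:430];q=cv2.resize(q,None,fx=2.5,fy=2.5,interpolation=cv2.INTER_CUBIC)
    else: q=cv2.resize(p[90:300,95:400],None,fx=2.5,fy=2.5,interpolation=cv2.INTER_CUBIC)
    cv2.imwrite(f'pics/{n}_{t}.png',q[:,:,::-1])
E
python3 snap.py 1 0 512 0 384 scene
```

```text
(no output)
```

View pics/scene_1.png

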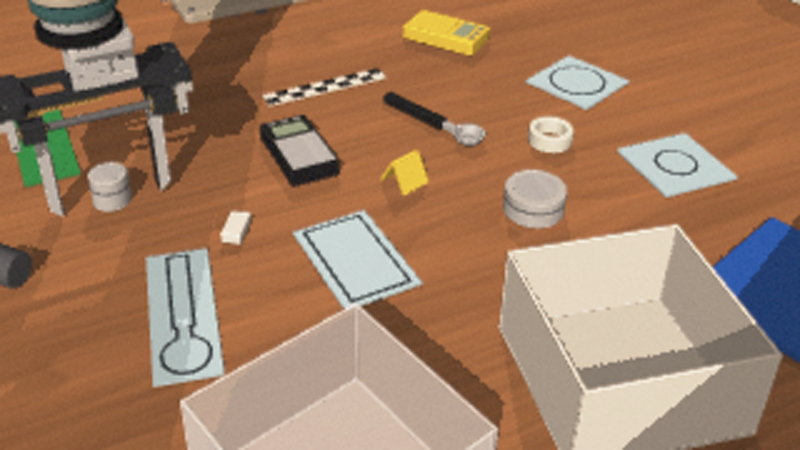

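The small tin, at crop (110,187), sits between the fingertips, so I'll close on it.

Request:
{"api": "send_rows", "payload": {
  "targets": [
    [0,0,0,0,0,0,1],
    [0,0,0,0,0,0,1],
    [0,0,0,0,0,0,1],
    [0,0,0,0,0,0,1],
    [0,0,0,0,0,0,1]
  ]
}}

```text
time: 2.65
position: [447.5, -279.7, 4.5]
tool_rot: [[1.0, -0.0, 0.0], [-0.0, -1.0, -0.0], [0.0, 0.0, -1.0]]
force: [-0.1, -0.1, 0.5]
opening: 47.4
```

Request:
{"api": "send_rows", "payload": {
  "targets": [
    [0,0,0,0,0,0,1],
    [0,0,0.02,0,0,0,1],
    [0,0,0.04,0,0,0,1],
    [0,0,0.05,0,0,0,1],
    [0,0,0,0,0,0,1]
  ]
}}

```text
time: 3.28
position: [449.8, -281.2, 117.7]
tool_rot: [[1.0, -0.0, 0.006], [-0.0, -1.0, -0.004], [0.006, 0.004, -1.0]]
force: [0.5, -0.2, -1.6]
opening: 37.4
```

Request:
{"api": "send_rows", "payload": {
  "targets": [
    [0.0128,0.03675,0,0,0,0,1],
    [0.0128,0.03675,0,0,0,0,1],
    [0.0128,0.03675,0,0,0,0,1],
    [0.0128,0.03675,0,0,0,0,1],
    [0.0128,0.03675,0,0,0,0,1]
  ]
}}

```text
time: 3.9
position: [510.9, -94.6, 113.2]
tool_rot: [[1.0, -0.0, -0.002], [-0.0, -1.0, 0.0], [-0.002, -0.0, -1.0]]
force: [-0.4, 0.1, -0.4]
opening: 37.6
```

Request:
{"api": "send_rows", "payload": {
  "targets": [
    [0.0128,0.03675,0,0,0,0,1],
    [0.0128,0.03675,0,0,0,0,1],
    [0.0128,0.03675,0,0,0,0,1],
    [0.0128,0.03675,0,0,0,0,1],
    [0.0128,0.03675,0,0,0,0,1]
  ]
}}

```text
time: 4.53
position: [574.9, 88.9, 113.0]
tool_rot: [[1.0, -0.0, -0.002], [-0.0, -1.0, -0.001], [-0.002, 0.001, -1.0]]
force: [-0.6, 0.1, -0.2]
opening: 37.9
```

Request:
{"api": "send_rows", "payload": {
  "targets": [
    [0.0128,0.03675,0,0,0,0,1],
    [0.0128,0.03675,0,0,0,0,1],
    [0.0128,0.03675,0,0,0,0,1],
    [0.0128,0.03675,0,0,0,0,1],
    [0.0128,0.03675,0,0,0,0,1]
  ]
}}

```text
time: 5.15
position: [638.8, 272.3, 112.5]
tool_rot: [[1.0, -0.0, -0.002], [-0.0, -1.0, -0.001], [-0.002, 0.001, -1.0]]
force: [1.2, 0.2, -0.4]
opening: 37.7
```

Request:
{"api": "send_rows", "payload": {
  "targets": [
    [0,0,-0.04,0,0,0,1],
    [0,0,-0.035,0,0,0,1],
    [0,0,0,0,0,0,1],
    [0,0,0,0,0,0,1]
  ]
}}

```text
time: 5.65
position: [640.0, 271.4, 39.8]
tool_rot: [[1.0, -0.001, 0.001], [-0.001, -1.0, -0.0], [0.001, 0.0, -1.0]]
force: [0.2, -0.4, -0.1]
opening: 37.5
```

Request:
{"api": "send_rows", "payload": {
  "targets": [
    [0,0,-0.02,0,0,0,1],
    [0,0,-0.0115,0,0,0,1],
    [0,0,0,0,0,0,1],
    [0,0,0,0,0,0,1]
  ]
}}

```text
time: 6.15
position: [639.4, 271.5, 7.9]
tool_rot: [[1.0, -0.0, -0.0], [-0.0, -1.0, -0.0], [-0.0, 0.0, -1.0]]
force: [-0.6, -0.1, -0.8]
opening: 37.4
```

Request:
{"api": "send_rows", "payload": {
  "targets": [
    [0,0,0,0,0,0,0],
    [0,0,0,0,0,0,0],
    [0,0,0,0,0,0,-1],
    [0,0,0.04,0,0,0,-1],
    [0,0,0.05,0,0,0,-1]
  ]
}}

```text
time: 6.78
position: [638.5, 271.1, 97.8]
tool_rot: [[1.0, -0.0, -0.003], [-0.0, -1.0, -0.001], [-0.003, 0.001, -1.0]]
force: [0.8, -0.0, -0.1]
opening: 73.8
```

Request:
{"api": "send_rows", "payload": {
  "targets": [
    [0,-0.036,0.005,0,0,0,-1],
    [0,-0.036,0,0,0,0,-1],
    [0,-0.036,0,0,0,0,-1],
    [0,-0.036,0,0,0,0,-1],
    [0,-0.0345,0,0,0,0,-1]
  ]
}}

```text
time: 7.4
position: [639.5, 91.7, 103.2]
tool_rot: [[1.0, -0.0, 0.0], [-0.0, -1.0, -0.0], [0.0, 0.0, -1.0]]
force: [-0.9, -0.1, 0.1]
opening: 93.4
```

```bash
python3 snap.py 2 0 512 0 384
```

```text
(no output)
```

View pics/scene_2.png

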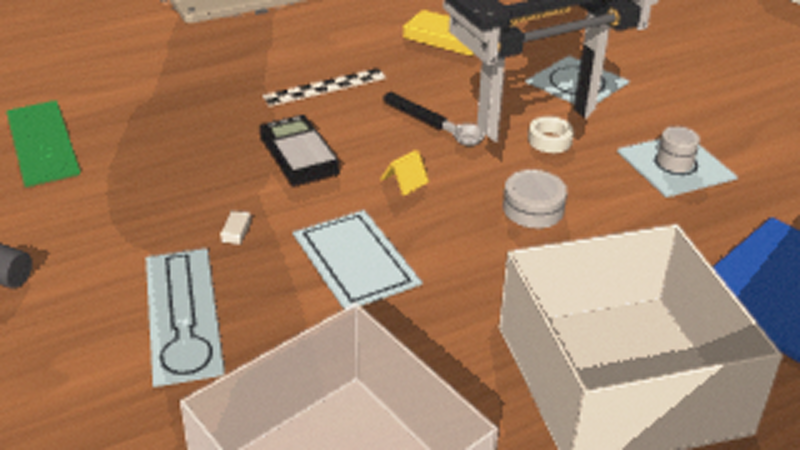

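View pics/top_2.png

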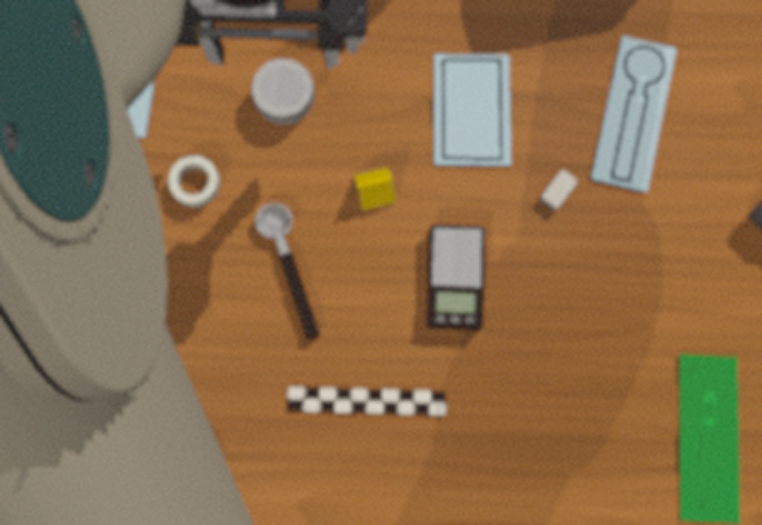

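The small tin stands inside its circle at scene crop (677,150). The large tin at (535,197) is below the gripper, so I'll go down.

Request:
{"api": "send_rows", "payload": {
  "targets": [
    [0,0.0005,-0.045,0,0,0,-1],
    [0,0,-0.035,0,0,0,-1],
    [0,0,-0.012,0,0,0,-1],
    [0,0,-0.007,0,0,0,-1],
    [0,0,0,0,0,0,-1]
  ]
}}

```text
time: 8.12
position: [640.1, 93.8, 4.6]
tool_rot: [[1.0, -0.0, 0.001], [-0.0, -1.0, 0.0], [0.001, -0.0, -1.0]]
force: [1.0, 0.5, 1.2]
opening: 93.9
```

Request:
{"api": "send_rows", "payload": {
  "targets": [
    [0,0,0,0,0,0,1],
    [0,0,0,0,0,0,1],
    [0,0,0,0,0,0,1],
    [0,0,0,0,0,0,1],
    [0,0,0,0,0,0,1]
  ]
}}

```text
time: 8.75
position: [639.6, 93.6, 4.3]
tool_rot: [[1.0, -0.0, 0.0], [-0.0, -1.0, 0.0], [0.0, -0.0, -1.0]]
force: [-0.6, 0.0, 1.7]
opening: 59.9
```

Request:
{"api": "send_rows", "payload": {
  "targets": [
    [0,0,0.02,0,0,0,1],
    [0,0,0.04,0,0,0,1],
    [0,0,0.04,0,0,0,1],
    [0,0,0,0,0,0,1],
    [0,0,0,0,0,0,1]
  ]
}}

```text
time: 9.38
position: [638.9, 93.7, 104.0]
tool_rot: [[1.0, -0.0, -0.001], [-0.0, -1.0, 0.0], [-0.001, -0.0, -1.0]]
force: [-0.7, -0.0, -2.4]
opening: 59.7
```

Request:
{"api": "send_rows", "payload": {
  "targets": [
    [-0.03,0.03,0,0,0,0,1],
    [-0.03,0.03,0,0,0,0,1],
    [-0.03,0.03,0,0,0,0,1],
    [-0.03,0.03,0,0,0,0,1],
    [-0.03,0.03,0,0,0,0,1]
  ]
}}

```text
time: 10.0
position: [487.3, 243.9, 102.7]
tool_rot: [[1.0, -0.0, -0.003], [-0.0, -1.0, -0.001], [-0.003, 0.001, -1.0]]
force: [-0.2, 1.2, -1.2]
opening: 59.7
```

Request:
{"api": "send_rows", "payload": {
  "targets": [
    [-0.0175,0.018,0,0,0,0,1],
    [-0.0175,0.018,-0.02,0,0,0,1],
    [0,0,-0.04,0,0,0,1],
    [0,0,-0.02,0,0,0,1],
    [0,0,0,0,0,0,1]
  ]
}}

```text
time: 10.62
position: [452.3, 278.2, 21.7]
tool_rot: [[1.0, -0.0, -0.005], [-0.0, -1.0, -0.003], [-0.005, 0.003, -1.0]]
force: [0.4, 0.3, -0.8]
opening: 60.0
```

Request:
{"api": "send_rows", "payload": {
  "targets": [
    [0,0,-0.01,0,0,0,1],
    [0,0,-0.0065,0,0,0,1],
    [0,0,0,0,0,0,1],
    [0,0,0,0,0,0,1]
  ]
}}

```text
time: 11.12
position: [454.7, 279.6, 7.8]
tool_rot: [[1.0, -0.0, 0.0], [-0.0, -1.0, 0.0], [0.0, -0.0, -1.0]]
force: [-0.1, -0.5, -1.7]
opening: 60.2
```

Request:
{"api": "send_rows", "payload": {
  "targets": [
    [0,0,0,0,0,0,-1],
    [0,0,0,0,0,0,-1],
    [0,0,0,0,0,0,-1],
    [0,0,0.04,0,0,0,-1],
    [0,0,0.05,0,0,0,-1]
  ]
}}

```text
time: 11.75
position: [453.7, 279.0, 97.7]
tool_rot: [[1.0, -0.0, -0.002], [-0.0, -1.0, -0.002], [-0.002, 0.002, -1.0]]
force: [0.6, 1.1, -0.1]
opening: 93.9
```

Request:
{"api": "send_rows", "payload": {
  "targets": [
    [0,-0.0362,0,0,0,0,-1],
    [0,-0.0362,0,0,0,0,-1],
    [0,-0.0362,0,0,0,0,-1],
    [0,-0.0362,0,0,0,0,-1],
    [0,-0.0362,0,0,0,0,-1]
  ]
}}

```text
time: 12.38
position: [454.5, 97.4, 97.7]
tool_rot: [[1.0, -0.0, 0.0], [-0.0, -1.0, 0.0], [0.0, -0.0, -1.0]]
force: [1.0, -0.1, 1.0]
opening: 94.0
```

Request:
{"api": "send_rows", "payload": {
  "targets": [
    [0.0023,-0.0362,0,0,0,0,-1],
    [0,-0.0362,0,0,0,0,-1],
    [0,-0.0362,0,0,0,0,-1],
    [0,-0.0362,0,0,0,0,-1],
    [0,-0.0362,0,0,0,0,-1]
  ]
}}

```text
time: 13.0
position: [456.8, -83.7, 97.6]
tool_rot: [[1.0, -0.0, 0.0], [-0.0, -1.0, -0.0], [0.0, 0.0, -1.0]]
force: [0.3, -0.0, -0.5]
opening: 93.7
```

```bash
python3 snap.py 3 0 512 0 384
```

```text
(no output)
```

View pics/scene_3.png

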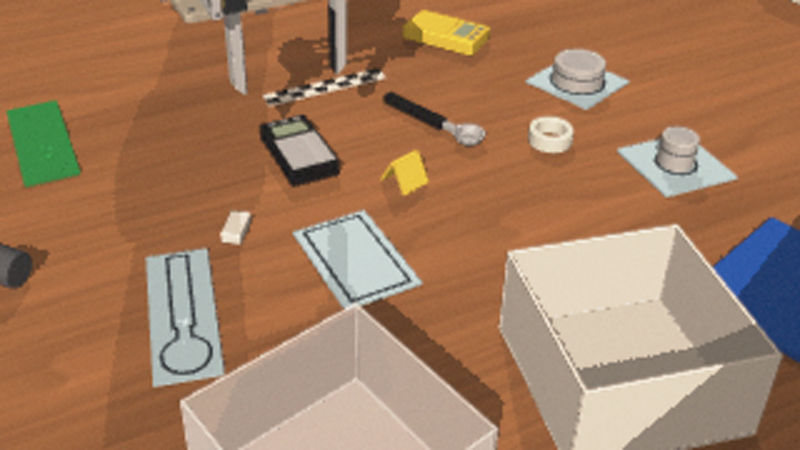

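View pics/top_3.png

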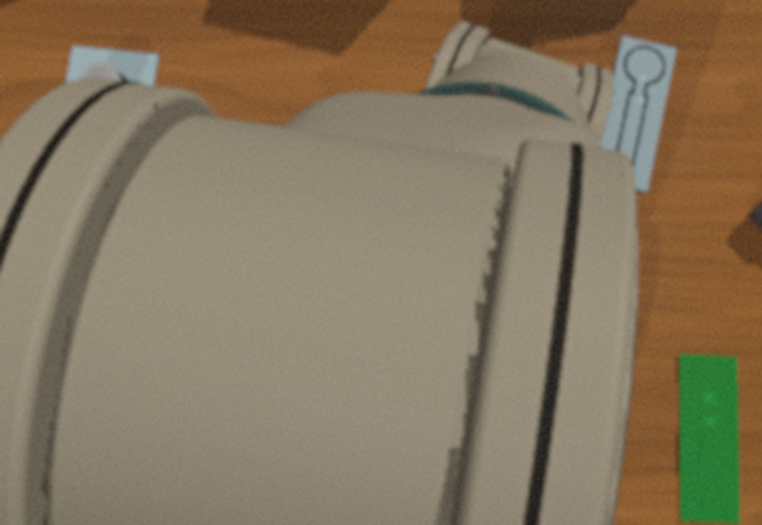

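Both tins stand on their circles: the large one at scene crop (578,72), the small one at (678,150). The scale at (300,150) hasn't moved, and it lies under the gripper. I'll grasp it now.

Request:
{"api": "send_rows", "payload": {
  "targets": [
    [0,0.0005,-0.045,0,0,0,-1],
    [0,0,-0.03,0,0,0,-1],
    [0,0,-0.013,0,0,0,-1],
    [0,0,-0.007,0,0,0,-1],
    [0,0,0,0,0,0,-1]
  ],
  "grip_force": 20
}}

```text
time: 13.72
position: [457.1, -81.8, 2.7]
tool_rot: [[1.0, 0.0, 0.0], [0.0, -1.0, -0.0], [0.0, 0.0, -1.0]]
force: [-0.2, 0.2, 0.4]
opening: 94.1
```

Request:
{"api": "send_rows", "payload": {
  "targets": [
    [0,0,0,0,0,0,1],
    [0,0,0,0,0,0,1],
    [0,0,0,0,0,0,1],
    [0,0,0,0,0,0,1],
    [0,0,0,0,0,0,1]
  ]
}}

```text
time: 14.35
position: [456.9, -82.0, 2.6]
tool_rot: [[1.0, -0.0, 0.0], [-0.0, -1.0, -0.0], [0.0, 0.0, -1.0]]
force: [-0.5, 0.4, 1.8]
opening: 54.1
```

Request:
{"api": "send_rows", "payload": {
  "targets": [
    [0,0,0,0,0,0,1],
    [0,0,0.02,0,0,0,1],
    [0,0,0.04,0,0,0,1],
    [0,0,0.03,0,0,0,1],
    [0,0,0,0,0,0,1]
  ]
}}

```text
time: 14.98
position: [458.2, -82.1, 94.0]
tool_rot: [[1.0, -0.0, 0.004], [-0.0, -1.0, -0.001], [0.004, 0.001, -1.0]]
force: [1.2, -0.0, -1.6]
opening: 53.7
```

Request:
{"api": "send_rows", "payload": {
  "targets": [
    [0.035,-0.003,0,0,0,0.004,1],
    [0.035,-0.003,0,0,0,0.004,1],
    [0.035,-0.003,0,0,0,0.004,1],
    [0.035,-0.003,0,0,0,0.004,1],
    [0.0345,-0.003,0,0,0,0.004,1]
  ]
}}

```text
time: 15.6
position: [631.2, -96.7, 90.2]
tool_rot: [[1.0, 0.02, -0.003], [0.02, -1.0, 0.001], [-0.003, -0.001, -1.0]]
force: [-0.0, -0.7, -1.0]
opening: 54.0
```

Request:
{"api": "send_rows", "payload": {
  "targets": [
    [0,0,-0.03,0,0,0,1],
    [0,0,-0.03,0,0,0,1],
    [0,0,-0.015,0,0,0,1],
    [0,0,0,0,0,0,1],
    [0,0,0,0,0,0,1]
  ]
}}

```text
time: 16.23
position: [631.9, -97.2, 18.1]
tool_rot: [[1.0, 0.02, 0.001], [0.02, -1.0, -0.0], [0.001, 0.0, -1.0]]
force: [0.0, 1.0, -1.0]
opening: 54.2
```

```bash
python3 snap.py 4 0 512 0 384 scene
```

```text
(no output)
```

View pics/scene_4.png

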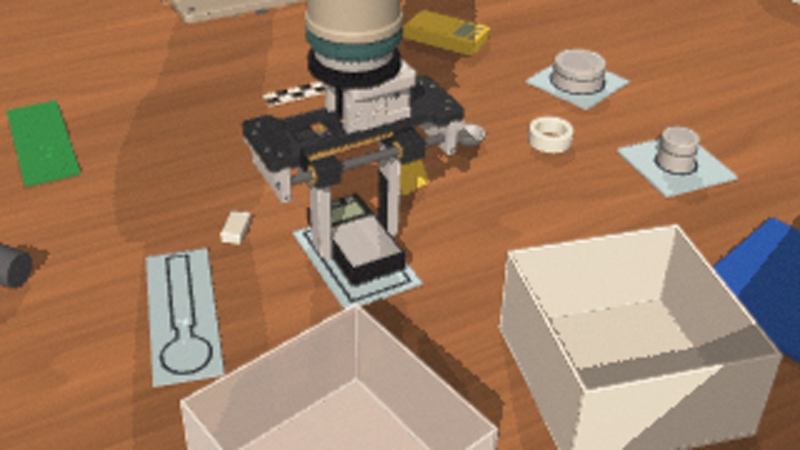

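The scale is held level about 12 mm over its rectangle, at crop (355,240). I'll lower and release it.

Request:
{"api": "send_rows", "payload": {
  "targets": [
    [0,0,-0.007,0,0,0,1],
    [0,0,-0.0045,0,0,0,1],
    [0,0,0,0,0,0,1],
    [0,0,0,0,0,0,1]
  ]
}}

```text
time: 16.77
position: [631.2, -97.0, 5.9]
tool_rot: [[1.0, 0.02, -0.0], [0.02, -1.0, -0.0], [-0.0, 0.0, -1.0]]
force: [-0.4, -0.9, -1.2]
opening: 53.8
```

Request:
{"api": "send_rows", "payload": {
  "targets": [
    [0,0,0,0,0,0,-1],
    [0,0,0,0,0,0,-1],
    [0,0,0,0,0,0,-1],
    [0,0,0.04,0,0,0,-1],
    [0,0,0.05,0,0,0,-1]
  ]
}}

```text
time: 17.4
position: [630.3, -96.8, 95.9]
tool_rot: [[1.0, 0.02, -0.003], [0.02, -1.0, 0.0], [-0.003, -0.0, -1.0]]
force: [1.2, 0.0, 0.6]
opening: 93.5
```

Request:
{"api": "send_rows", "payload": {
  "targets": [
    [-0.03,0.03,0,0,0,0.06,-1],
    [-0.03,0.03,0,0,0,0.06,-1],
    [-0.03,0.03,0,0,0,0.06,-1],
    [-0.03,0.03,0,0,0,0.06,-1],
    [-0.03,0.03,0,0,0,0.06,-1]
  ]
}}

```text
time: 18.02
position: [480.5, 54.0, 96.3]
tool_rot: [[0.949, 0.316, 0.001], [0.316, -0.949, 0.0], [0.001, -0.0, -1.0]]
force: [0.0, 0.6, 0.1]
opening: 93.9
```

Request:
{"api": "send_rows", "payload": {
  "targets": [
    [-0.0223,0.0243,0,0,0,0.045,-1],
    [0,0,-0.03,0,0,0,-1],
    [0,0,-0.03,0,0,0,-1],
    [0,0,0,0,0,0,-1],
    [0,0,0,0,0,0,-1]
  ]
}}

```text
time: 18.65
position: [459.5, 77.2, 36.6]
tool_rot: [[0.934, 0.356, 0.001], [0.356, -0.934, 0.0], [0.001, 0.0, -1.0]]
force: [0.1, -0.0, 0.0]
opening: 94.1
```

```bash
python3 snap.py 5 0 512 0 384
```

```text
(no output)
```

View pics/scene_5.png

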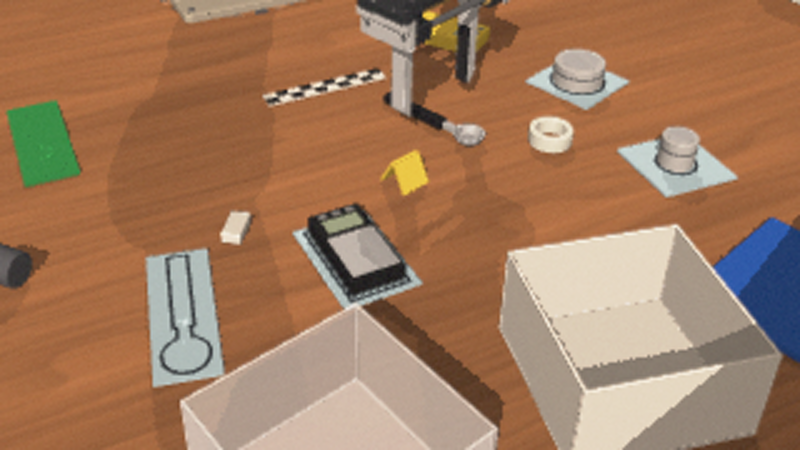

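View pics/top_5.png

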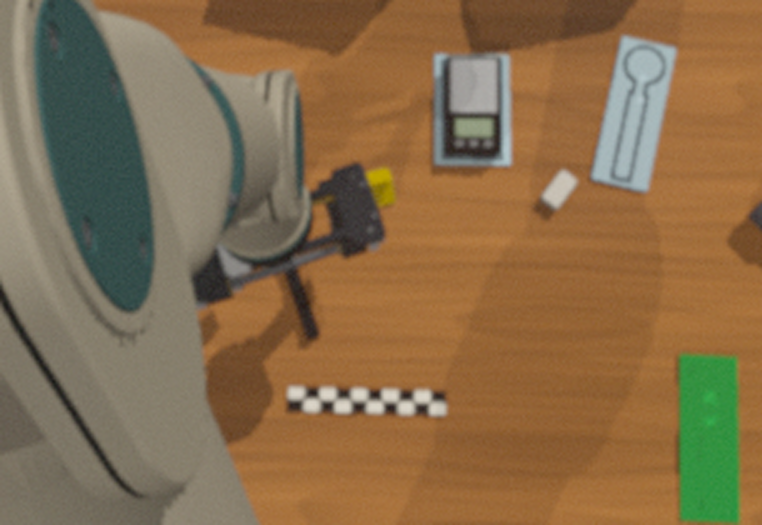

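The scale sits in its rectangle at top crop (473,105). The spoon's handle at (300,300) runs square between the jaws. I'll go down to it and close.

Request:
{"api": "send_rows", "payload": {
  "targets": [
    [0,0,-0.02,0,0,0,-1],
    [0,0,-0.0145,0,0,0,-1],
    [0,0,0,0,0,0,-1],
    [0,0,0,0,0,0,1],
    [0,0,0,0,0,0,1]
  ]
}}

```text
time: 19.38
position: [459.3, 77.4, 1.9]
tool_rot: [[0.934, 0.357, 0.001], [0.357, -0.934, 0.0], [0.001, 0.0, -1.0]]
force: [0.4, -1.1, -0.5]
opening: 77.7
```

Request:
{"api": "send_rows", "payload": {
  "targets": [
    [0,0,0,0,0,0,1],
    [0,0,0,0,0,0,1],
    [0,0,0,0,0,0,1],
    [0,0,0,0,0,0,1],
    [0,0,0,0,0,0,1]
  ]
}}

```text
time: 20.0
position: [459.0, 77.3, 1.5]
tool_rot: [[0.934, 0.357, 0.0], [0.357, -0.934, 0.0], [0.0, 0.0, -1.0]]
force: [0.0, 0.3, -0.4]
opening: 27.8
```

Request:
{"api": "send_rows", "payload": {
  "targets": [
    [0,0,0,0,0,0,1],
    [0,0,0.02,0,0,0,1],
    [0,0,0.04,0,0,0,1],
    [0,0,0.03,0,0,0,1],
    [0,0,0,0,0,0,1]
  ]
}}

```text
time: 20.62
position: [460.5, 77.7, 93.2]
tool_rot: [[0.934, 0.357, 0.004], [0.357, -0.934, 0.001], [0.004, 0.001, -1.0]]
force: [-0.4, -0.3, -0.8]
opening: 13.3
```

```bash
python3 snap.py 6 0 512 0 384 scene
```

```text
(no output)
```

View pics/scene_6.png

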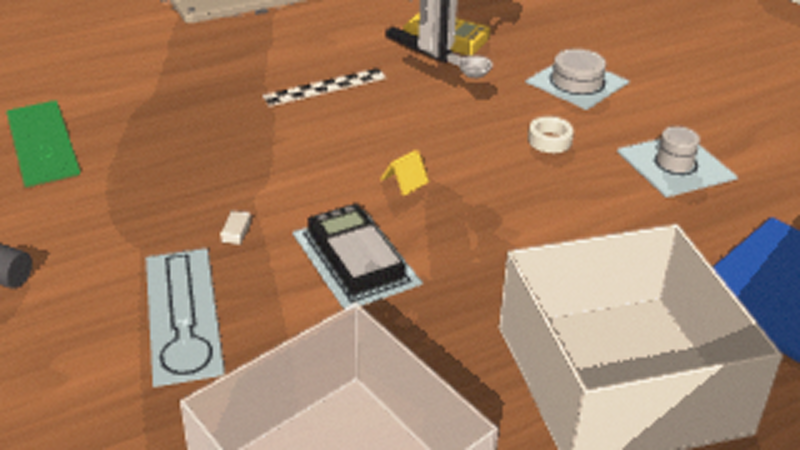

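Request:
{"api": "send_rows", "payload": {
  "targets": [
    [0.0173,-0.0338,0,0,0,-0.0581,1],
    [0.0173,-0.0338,0,0,0,-0.0581,1],
    [0.0173,-0.0338,0,0,0,-0.0581,1],
    [0.0173,-0.0338,0,0,0,-0.0581,1],
    [0.0173,-0.0338,0,0,0,-0.0581,1]
  ]
}}

```text
time: 21.3
position: [544.9, -92.6, 89.7]
tool_rot: [[0.997, 0.072, -0.003], [0.072, -0.997, 0.0], [-0.003, -0.001, -1.0]]
force: [0.9, -0.3, -0.2]
opening: 14.1
```

Request:
{"api": "send_rows", "payload": {
  "targets": [
    [0.0173,-0.0338,0,0,0,-0.0581,1],
    [0.0173,-0.0338,0,0,0,-0.0581,1],
    [0.0173,-0.0338,0,0,0,-0.0581,1],
    [0.0173,-0.0338,0,0,0,-0.0581,1],
    [0.0173,-0.0338,0,0,0,-0.0581,1]
  ]
}}

```text
time: 21.92
position: [631.4, -261.3, 89.0]
tool_rot: [[0.976, -0.216, -0.003], [-0.216, -0.976, 0.001], [-0.003, -0.001, -1.0]]
force: [0.7, -0.6, -0.4]
opening: 13.8
```

Request:
{"api": "send_rows", "payload": {
  "targets": [
    [0,0,-0.03,0,0,0,1],
    [0,0,-0.03,0,0,0,1],
    [0,0,-0.008,0,0,0,1],
    [0,0,0,0,0,0,1],
    [0,0,0,0,0,0,1]
  ]
}}

```text
time: 22.55
position: [632.7, -261.0, 24.4]
tool_rot: [[0.977, -0.214, 0.002], [-0.214, -0.977, -0.001], [0.002, 0.0, -1.0]]
force: [0.5, -0.4, 0.4]
opening: 13.7
```

```bash
python3 snap.py 7 0 512 0 384
```

```text
(no output)
```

View pics/scene_7.png

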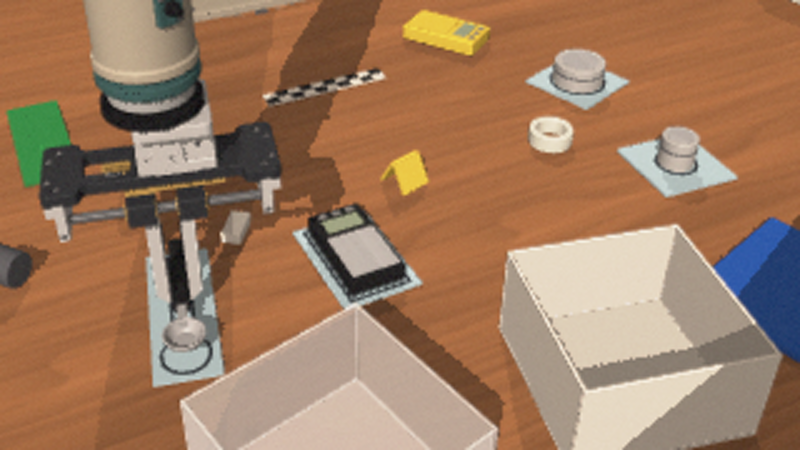

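View pics/top_7.png

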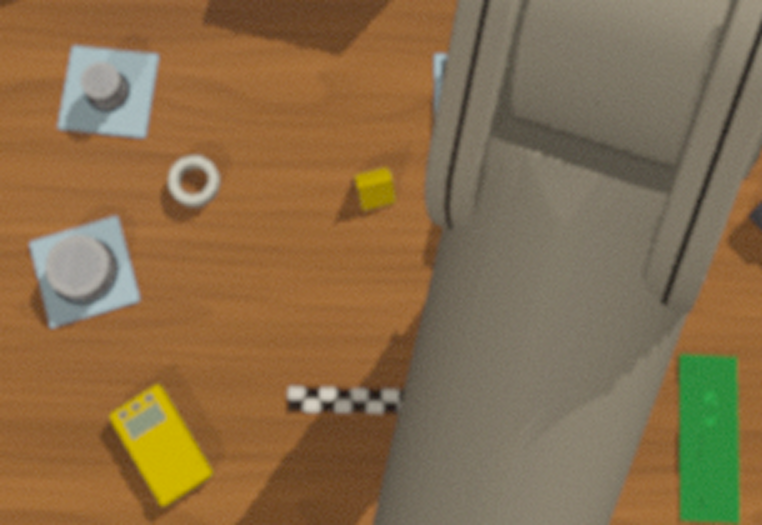

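The spoon hangs level along its drawing with the bowl end right, its bowl at scene crop (183,332). It still sits about 19 mm above the pad, so I'll lower it slowly.

Request:
{"api": "send_rows", "payload": {
  "targets": [
    [0,0,-0.008,0,0,0,1],
    [0,0,-0.007,0,0,0,1],
    [0,0,0,0,0,0,1]
  ]
}}

```text
time: 23.02
position: [632.3, -260.6, 8.6]
tool_rot: [[0.977, -0.214, 0.0], [-0.214, -0.977, 0.0], [0.0, -0.0, -1.0]]
force: [-0.7, 0.3, 3.4]
opening: 13.8
```

Request:
{"api": "send_rows", "payload": {
  "targets": [
    [0,0,-0.0015,0,0,0,1],
    [0,0,-0.0015,0,0,0,1],
    [0,0,0,0,0,0,1]
  ]
}}

```text
time: 23.4
position: [632.3, -260.6, 8.5]
tool_rot: [[0.977, -0.215, 0.001], [-0.215, -0.977, 0.001], [0.001, -0.001, -1.0]]
force: [-5.7, 3.3, 20.8]
opening: 13.5
```

```bash
python3 snap.py 8 0 512 0 384 scene
```

```text
(no output)
```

View pics/scene_8.png

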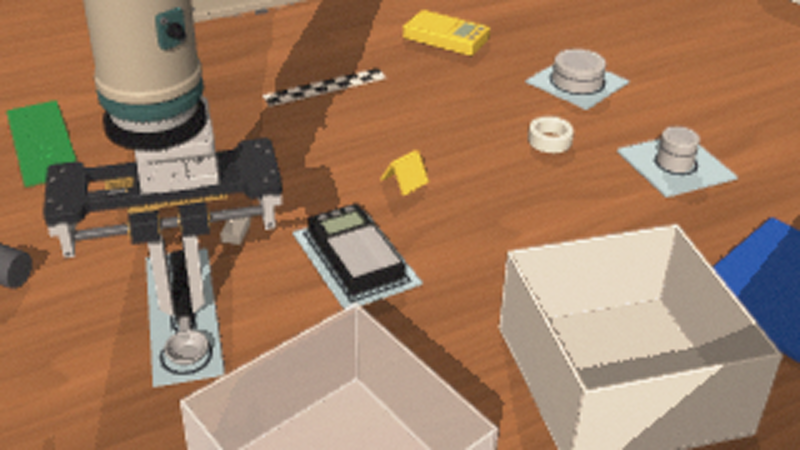

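The spoon touched the pad at TCP z ≈ 8.6 mm, with the bowl on its circle at (187,350). I'll ease off 3 mm and release.

Request:
{"api": "send_rows", "payload": {
  "targets": [
    [0,0,0.003,0,0,0,1],
    [0,0,0,0,0,0,-1],
    [0,0,0,0,0,0,-1],
    [0,0,0,0,0,0,-1],
    [0,0,0,0,0,0,-1]
  ]
}}

```text
time: 24.08
position: [631.8, -260.7, 8.1]
tool_rot: [[0.977, -0.215, -0.0], [-0.215, -0.977, 0.0], [-0.0, 0.0, -1.0]]
force: [-0.1, 0.2, 0.2]
opening: 50.2
```

Request:
{"api": "send_rows", "payload": {
  "targets": [
    [0,0,0.02,0,0,0,-1],
    [0,0,0.04,0,0,0,-1],
    [0,0,0.04,0,0,0,-1],
    [-0.04,-0.04,0.04,0,0,0,-1],
    [-0.04,-0.04,0.02,0,0,0,-1]
  ]
}}

```text
time: 24.7
position: [557.0, -337.7, 168.4]
tool_rot: [[0.977, -0.212, 0.005], [-0.212, -0.977, -0.003], [0.005, 0.002, -1.0]]
force: [-0.4, -0.9, 0.4]
opening: 93.9
```

Request:
{"api": "send_rows", "payload": {
  "targets": [
    [-0.04,-0.04,0,0,0,0,-1],
    [-0.04,-0.04,0,0,0,0,-1],
    [-0.04,-0.04,0,0,0,0,-1],
    [-0.04,-0.04,0,0,0,0,-1],
    [-0.04,-0.04,0,0,0,0,-1]
  ]
}}

```text
time: 25.32
position: [354.7, -538.4, 166.3]
tool_rot: [[0.977, -0.215, 0.001], [-0.215, -0.977, -0.002], [0.002, 0.001, -1.0]]
force: [-0.2, -1.9, 0.4]
opening: 94.1
```

```bash
python3 snap.py 9 0 512 0 384
```

View pics/scene_9.png

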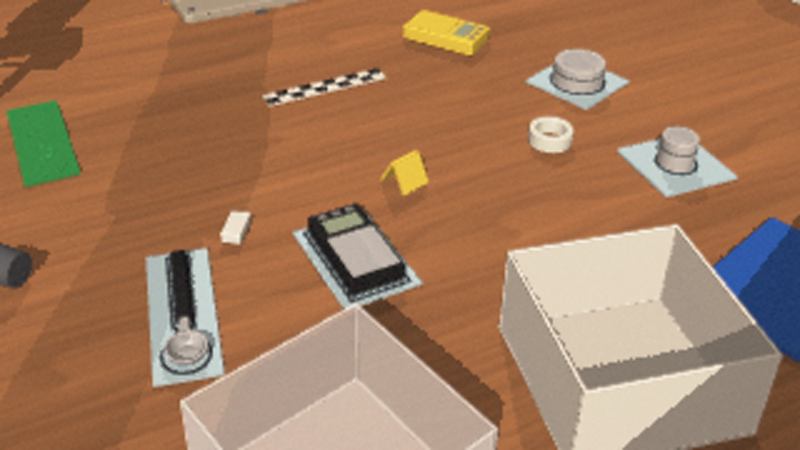

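View pics/top_9.png

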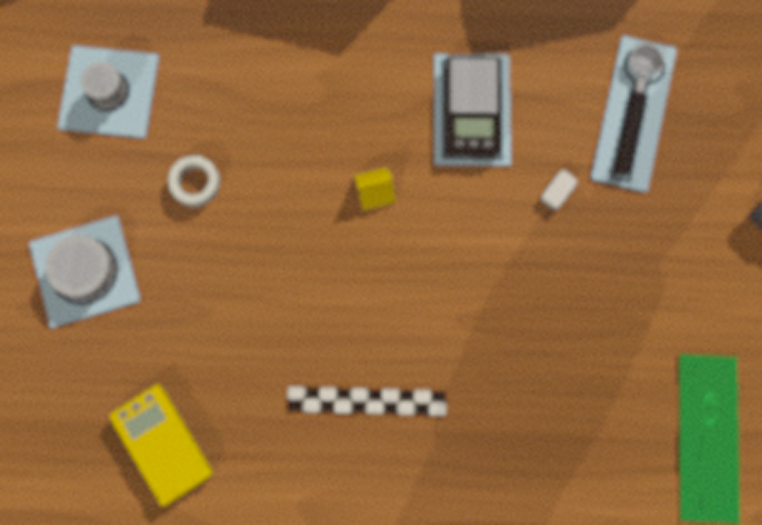

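All four exhibits look right in both views, with the spoon's bowl on its circle at scene crop (187,350) and top crop (645,62). I'll check the offsets in numbers.

```bash
cat > v.py <<'E'
from meas import *
pad=dict(top=dict(small_tin=(637.5,272.2),large_tin=(452.3,279.8),scale=(629.7,-96.9,1.2),spoon=(630.8,-260.4,-12.3)),
 scene=dict(small_tin=(642,270.7),large_tin=(456.8,278.6),scale=(632.8,-97.7,1.1),spoon=(633.4,-262.1,-12.5)))
for n in pad:
    f=np.load(f'{n}_9.npz');X=pts(n,f['d'])
    for k,lo,hi,r in (('large_tin',22,45,50),('small_tin',27,48,40),('scale',17,33,75)):
        a=pad[n][k];m=(X[...,2]>lo)&(X[...,2]<hi)&(np.hypot(X[...,0]-a[0],X[...,1]-a[1])<r)
        R=mrect(np.float32(X[m][:,:2]));print(n,k,'off',np.round(R[:2]-a[:2],1),'size,ang',R[2:],'top z',np.median(X[m][:,2]).round(1))
    p=f['p'];a=pad[n]['spoon'];ang=np.radians(-12.4);hd=np.array(a[:2])-26*np.array([np.cos(ang),np.sin(ang)])
    q=(p.max(-1)<70)&(np.hypot(X[...,0]-hd[0],X[...,1]-hd[1])<55)&(np.abs((X[...,0]-hd[0])*np.sin(-ang)+(X[...,1]-hd[1])*np.cos(ang))<16)
    q=cv2.morphologyEx(q.astype(np.uint8),cv2.MORPH_OPEN,np.ones((2,2)))>0
    R=mrect(np.float32([ray(n,u,v,13)[:2] for v,u in np.argwhere(q)]));print(n,'handle off',np.round(R[:2]-hd,1),R[2:],'z',np.median(X[q][:,2]))
print(bot.sense()['time'])
E
python3 v.py
```

```text
top large_tin off [ 0.4 -1.4] size,ang [58.8 57.8 45.8] top z 31.6
top small_tin off [-0.7 -1.1] size,ang [ 36.8  36.5 -84.6] top z 37.5
top scale off [-1.1  1.1] size,ang [99.  52.5  0.6] top z 23.8
top handle off [-3.2 -1.3] [ 87.3  15.2 -12.9] z 14.481195669363908
scene large_tin off [-0.1 -1.7] size,ang [57.8 57.1 67.3] top z 30.4
scene small_tin off [-0.2 -1.8] size,ang [37.5 34.3 58.3] top z 36.3
scene scale off [-0.8 -0.3] size,ang [100.7  54.5   0.4] top z 23.3
scene handle off [7.5 2.8] [ 92.3  15.5 -12.8] z 14.002370939203278
25.425
```

```bash
python3 -c "
from rig import bot,order
print(order.job_done())"
```

```text
the job is handed in; nothing more can be done
None
```

All four exhibits are resting on their own pads, and I handed the job in at about 25.4 s of the 99 s allowed. I moved the small tin, large tin, scale and spoon in that order, each with a single grasp. The green pad and yellow scale were left alone, and the gripper was clear of everything at the end.

| Exhibit | Offset from pad centre | Angle to outline | Height check |
|---|---|---|---|
| Large tin | under 2 mm in both views | round | top about 31 mm, as expected on the pad |
| Small tin | under 2 mm in both views | round | top about 37 mm, as expected |
| Scale | under 2 mm in both views | under 1° | top about 23.5 mm, as expected |
| Spoon | see below | under 1° | handle top about 14–14.5 mm, as expected |

**Spoon offset:** the two cameras disagreed. The top view put the handle about 3 mm short of its drawing, while the scene view put it about 8 mm past. I trust the top view more, because the scene view's handle mask came out too long (92 mm against 88 mm) and probably took in part of the drawn outline. Both are inside the 12 mm limit, and in both pictures the bowl sits on the drawn bowl.

**Lowering the spoon:** it touched the pad a few millimetres earlier than expected and pressed with about 21 N. I backed off before releasing it.

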